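# Locate a bracket on the clamped pin of a cold plate

## Task

Pick up the angle bracket that has the single large hole and set it on the cold-plate fixture, so that it rides on top of the locating pin with its long back edge against the fence. Slide it gently along the fence, pressing with no more than about 25 N, until the hole finds the pin and the bracket drops flat onto the plate; then let go. Leave the other parts where they are.

Things in the scene. Friction and masses are not known exactly. Their poses are not given: they have to be found in the camera images.
- bracket: Angle bracket of bare aluminium, 0.16 to 0.26 kg, loose on the bench to the robot's left. Flat leaf 62 mm (its x) by 120 mm (its y), 5 mm thick, origin at the centre of its underside; long back edge at x = +31 mm, upright flange on the front edge, one large hole.
- hole (a point): Centre of the bracket's round through hole (13 mm diameter, small chamfer) at the underside: bracket x = +3 mm, y = 0. It is 28 mm from the back edge. Axes as the bracket's.
- flange (a point): Middle of the top of the bracket's upright flange, the part to grip: 8 mm thick (bracket x from -31 to -23 mm), 60 mm long (y from -30 to +30 mm), top 45 mm above the underside (40 mm above the leaf). Axes as the bracket's.
- fixture: Cold-plate fixture fixed to the bench: aluminium block 160 mm (x) by 210 mm (y) by 20 mm high with copper lines; origin at the centre of its underside, x pointing from the robot's side towards the fence, z up. It carries a fence along its far side and one upright locating pin. When the bracket (its x along the fixture's x) touches the fence, its origin is at fixture x = +17 mm.
- fence (a point): Middle of the foot of the fence's straight face, on the plate's top (fixture x = +48 mm, y = 0, z = 20 mm). The steel fence is 16 mm high, 12 mm thick and runs parallel to the fixture's y over its whole width. Axes as the fixture's.
- slot (a point): Middle of the dark slot, on the plate's top; it runs parallel to the fence, 28 mm from it. In it a round steel pin (10 mm diameter, 1.5 mm chamfer, 9 mm high above the plate) is clamped fast somewhere from y = -25 to +25 mm; where is not measured. The pin fits the bracket's hole with 1.5 mm play all round. Axes as the fixture's.
- blank: Bystander: a bracket of the same outline and size as the other, but with two small 7 mm holes near the ends of the leaf and no large hole; origin at the centre of its underside. It lies on the left side of the bench too; which of the two is nearer the robot changes.
- driver: Bystander: screwdriver lying on the bench near the robot.
- paste: Bystander: upright white bottle with red cap, 36 mm diameter, 120 mm tall, origin at the centre of its underside.
- collar: Bystander: brass collar, 22 mm diameter, 8 mm high, lying on the fixture's front left corner, origin at the centre of its underside.
- terminal: Bystander: grey terminal block 30 x 50 x 20 mm with three copper studs 10 mm high, origin at the centre of its underside.
- spacer: Bystander: copper block 50 x 30 x 18 mm, origin at the centre of its underside.

How it is judged (in metres and radians):
On the way:
1. the bracket rides on the pin against the fence, above the plate (x of bracket in the frame of fixture between 0.0135 and 0.0205 m and y of bracket in the frame of fixture between -0.06 and 0.06 m and z of bracket in the frame of fixture between 0.024 and 0.034 m and contact force between bracket and fixture above 0.3 N and contact force between bracket and the fingers above 0.3 N), for 0.2 s.
At the end, for the whole second after the job is handed in: The bracket lies flat on the fixture plate (underside within 2 mm of the plate's top, tilt under 0.03 rad), its back edge along the fence (within 3.5 mm, 0.08 rad) and its origin within 28 mm of the middle of the slot, which is only possible with the pin through its hole; it is released and at rest (x of bracket in the frame of fixture between 0.0135 and 0.0205 m and y of bracket in the frame of fixture between -0.028 and 0.028 m and z of bracket in the frame of fixture between 0.0175 and 0.022 m and angle between bracket's own z axis and vertical below 0.03 rad and angle between the x axis of bracket and the x axis of fixture, either way round below 0.08 rad and linear speed of bracket below 0.01 m/s and contact force between bracket and fixture above 0.3 N); the robot touches nothing.
It fails at once if the bracket is forced against the fixture, fence or pin with more than 30 N (contact force between bracket and fixture above 30 N).
It fails at once if one of the other parts is moved more than 25 mm (distance of any of blank, driver, paste, collar, terminal, spacer from where it was at the start of the episode above 0.025 m).
It also fails if it takes over 72 s, if anything falls off the work surface, if the arm or the gripper's body presses on something with over 40 N, if the wrist force passes 120 N, or if a joint passes its speed limit or range.

## Robot

A 7-joint arm with a two-finger parallel gripper is mounted at the origin on the work surface. World frame = base frame: x ahead of the robot, y to its left, z up, the work surface at z = 0. Lengths are in mm, angles in rad, forces in N, time in s.
With the tool pointing down it reaches from about 400 to 875 mm from the base axis. Payload 4.4 kg.
Tool frame: the origin (TCP) lies midway between the tips of the shut fingers; the grasp point (between the pads) lies 19 mm behind it (ctrl.grip_point_offset is the distance from the TCP to the grasp point, in mm); z points along the fingers, y is the line along which they close (so a half turn about z gives the same grasp; the last joint's range is limited). The gripper opens to 85 mm and grips with 20 to 120 N. Pads are 22 mm wide; open, the fingers measure 114 mm over their backs; the gripper's body (76 mm by 85 mm) begins 54 mm behind the grasp point. The pads swing forward as they close: fully open they stand 13 mm farther back than shut.
Start: joints at [-1.314, 0.628, 0.038, 1.517, -0.027, 0.996, -0.02], TCP at [206.171, 616.45, 231.313] pointing down, gripper open.
Joint ranges: [-3.06, 3.06], [-0.37, 2.12], [-1.25, 1.32], [0.18, 2.47], [-1.1, 4.24], [0.23, 1.98], [-2.94, 2.94]. Speed limits (rad/s): [2.57, 2.57, 3.14, 3.14, 3.14, 3.14, 3.14].

## Interface

Orientations are given as [roll, pitch, yaw] about the fixed x, y, z axes, in that order (R = Rz(yaw) Ry(pitch) Rx(roll)).
In Python, from cell import ctrl, cams, ticket, read_state gives the robot as it stands (ctrl), with the cameras (cams), the job (ticket) and the readings as plain functions.
- The arm moves only by the shell command python3 nudge.py 'ROWS'. ROWS is 1 to 12 rows, one to a line, with the numbers parted by commas; each row has 7 numbers: dx, dy, dz in shares of the most that a row can go, 1 being 50 mm, then a rotation vector rx, ry, rz in parts of the range, where 1.0 means 2 pi rad, then the finger opening in mm; each row shifts and turns the commanded pose from where the row before left it, along the tool's axes as they then stand; what a row does not reach is not made up. A row lasts 1/10 s, in which the tool goes at most 50 mm and 0.15 rad, less where a joint would pass 70% of its speed; a pose out of reach is approached as far as the arm can. The fingers move at their own pace and stop on an object; the grip force is fixed at half the most. Time passes only in rows, so rows that do not move let the fingers close. It prints the time, the measured TCP pose, the force, the opening and the grip force at its end. Input that does not fit is refused with a message, and nothing moves.
- read_state(): the state, without advancing time (a new reading comes with each control period).
- cams.get_image(name): name is "scene" or "top" or "wrist"; returns the picture (480x640x3 uint8, blue, green, red); there is no depth.
- cams.calibration(name): a dict with "fx", "fy", "cx", "cy" (pixels), "k1" (the pictures are not rectified: a ray, as slopes to the right and down, at radius r is drawn at 1 + k1 r^2 times it, then the intrinsics apply), "rvec" (rotation vector, rad) and "tvec" (3), from world to camera coordinates, as OpenCV has them; the wrist camera has in their place "hand_eye" (4x4, takes a point from camera to tool coordinates, whose origin is the TCP and whose axes are the flange's). Camera axes: x right, y down, z forward; pixel columns grow to the right and rows downward; lengths in mm; the calibration is good to about 2 mm. A picture is of the moment at which its call begins: read the wrist's pose just before it. calibration takes no time and is no camera call.
- ticket.finish_job(): hands the job in; it is judged then, once.
The state is a dict: "clock": time; "qpos": joint angles; "qd": joint speeds; "tau": joint torques, N m; "eef_pos": TCP position; "tool_rot": TCP orientation; "force": force on the tool from outside, world axes, zero at the start; "torque": the same for the moment, N m; "width": finger opening in mm; "gripper_force": force on a finger pad.
Only numpy, scipy, OpenCV 4.12 (cv2) and the standard library are available. Lean on these libraries where they do the work, as an engineer would, in place of code of your own. Each camera call takes 0.05 s, during which the arm holds its last target. There are 200 camera calls.

## Working session

There is one attempt and no reset: what is moved stays moved. The work goes in short steps, Python scripts to look and compute and a shell command to move; the robot and the scene stay as the last step left them, time stands still between calls to the robot, and variables do not carry over. Pictures are saved under pics/ and viewed, at most 10 in all, crops included, and the job is handed in when it is done.

```bash
ls; mkdir -p pics
cat > h.py <<'E'
import numpy as np, cv2
from scipy.spatial.transform import Rotation as R
from cell import ctrl, cams, ticket, read_state
def tool():
    s=read_state(); return np.array(s["eef_pos"]),R.from_euler('xyz',s["tool_rot"]).as_matrix(),s
def ray(name,px,T=None):
    c=cams.calibration(name)
    K=np.array([[c["fx"],0,c["cx"]],[0,c["fy"],c["cy"]],[0,0,1.]])
    u=cv2.undistortPoints(np.array(px,float).reshape(-1,1,2),K,np.array([c["k1"],0,0,0,0.])).reshape(-1,2)
    d=np.c_[u,np.ones(len(u))]
    if name=="wrist":
        H=np.array(c["hand_eye"]); p,Rt=T
        return p+Rt@H[:3,3], d@(Rt@H[:3,:3]).T
    Rm=cv2.Rodrigues(np.array(c["rvec"],float))[0]
    return -Rm.T@np.array(c["tvec"],float).ravel(), d@Rm
def plane(name,px,z,T=None):
    o,d=ray(name,px,T); return o+d*((z-o[2])/d[:,2])[:,None]
E
python3 - <<'E'
from h import *
p,Rt,s=tool(); print(s["clock"],p,Rt.round(3).tolist(),s["width"],s["force"])
for n in("top","scene","wrist"): cv2.imwrite(f"pics/{n}0.png",cams.get_image(n))
E
```

```text
cell.py
nudge.py
pics
0.0 [205.97839489 615.83683908 230.39813781] [[-0.948, 0.317, -0.001], [0.317, 0.948, -0.002], [-0.0, -0.002, -1.0]] 85.00920483498636 [-0.0939257   0.58988405 -0.55765645]
```

View pics/top0.png

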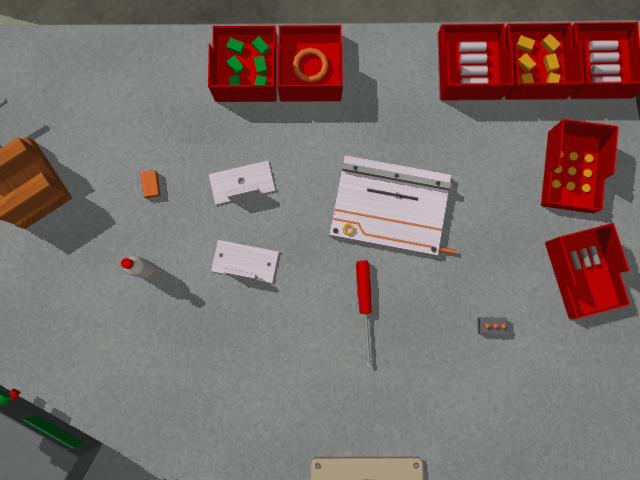

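View pics/wrist0.png

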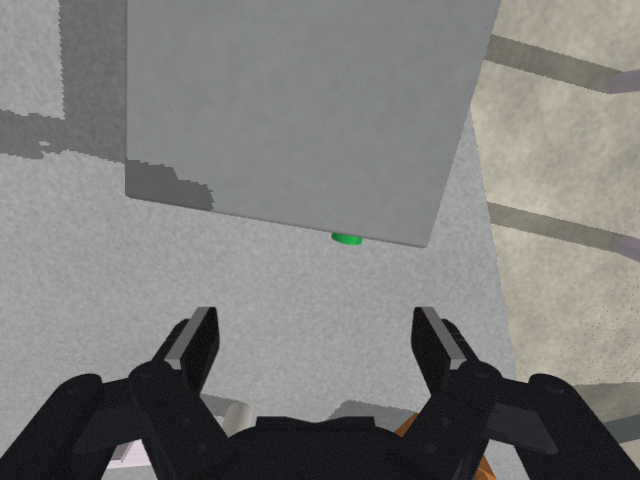

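The top view shows the target bracket, with its single hole, at (241,181). The blank is at (245,261), the fixture around (393,205), and the pin near (398,195) in the slot. The wrist view shows no parts of use. Next I'll enlarge the top view.

Run:
```python
from h import *
im=cv2.imread("pics/top0.png")
a=cv2.resize(im[150:215,200:285],None,fx=7,fy=7,interpolation=cv2.INTER_CUBIC)
b=cv2.resize(im[150:262,325:462],None,fx=5,fy=5,interpolation=cv2.INTER_CUBIC)
cv2.imwrite("pics/a.png",a);cv2.imwrite("pics/b.png",b)
hsv=cv2.cvtColor(im,cv2.COLOR_BGR2HSV)
m=cv2.inRange(im,(185,185,185),(255,255,255))
for c in cv2.findContours(m,cv2.RETR_EXTERNAL,cv2.CHAIN_APPROX_NONE)[0]:
    if cv2.contourArea(c)>800:
        r=cv2.minAreaRect(c);print(cv2.contourArea(c),r)
        print(plane("top",cv2.boxPoints(r),5).round(1).tolist())
o,d=ray("top",[[0,0]]);print("cam",o)
```

```text
1031.5 ((244.3845977783203, 261.076904296875), (61.188232421875, 30.98634910583496), 11.309932708740234)
[[448.6, 291.6, 5.0], [507.5, 280.8, 5.0], [483.3, 164.7, 5.0], [424.8, 176.2, 5.0]]
1205.5 ((385.98077392578125, 228.59617614746094), (109.2366943359375, 16.081523895263672), 11.309932708740234)
[[533.6, 61.0, 5.0], [564.7, 54.6, 5.0], [521.0, -152.4, 5.0], [490.3, -145.3, 5.0]]
3635.5 ((391.01507568359375, 200.25282287597656), (108.60736846923828, 35.629112243652344), 10.619657516479492)
[[569.1, 53.9, 5.0], [638.9, 40.3, 5.0], [597.3, -167.7, 5.0], [528.2, -152.6, 5.0]]
cam [ 345.14186175   84.41051648 1193.227068  ]
```

View pics/a.png

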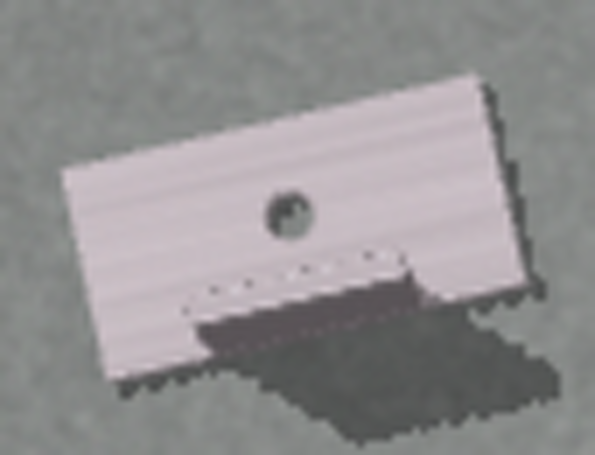

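View pics/b.png

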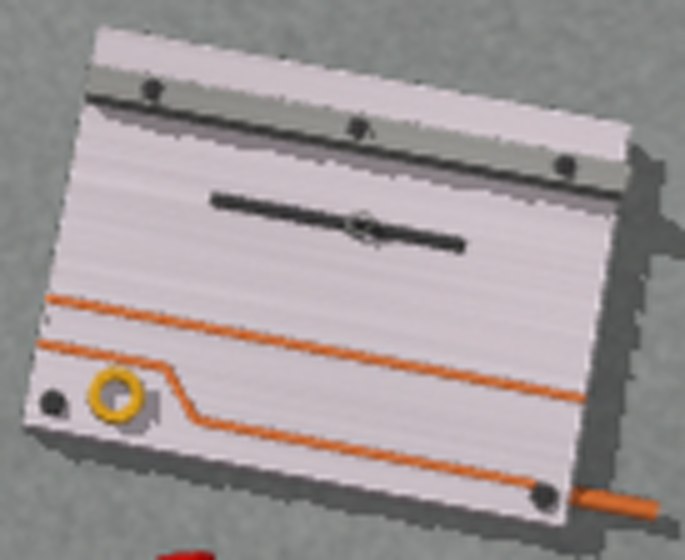

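The first crop shows the bracket corners at about (62,168), (478,73), (527,284) and (110,380), with the hole at (290,216) and the flange on the lower edge. In the second crop the plate corners are (98,28), (632,124), (565,524) and (23,427). The slot runs from (212,200) to (464,246), and the pin is at (363,227).

Run:
```python
from h import *
f=lambda c,k,o:(np.array(c,float)+.5)/k-.5+np.array(o)
B=plane("top",f([(62,168),(478,73),(527,284),(110,380),(290,216)],7,(200,150)),5)
F=plane("top",f([(98,28),(632,124),(565,524),(23,427),(212,200),(464,246),(363,227)],5,(325,150)),20)
def an(P,nm):
    c=P[:4].mean(0); x=(P[0]+P[1]-P[2]-P[3]); y=(P[0]+P[3]-P[1]-P[2])
    ax=np.arctan2(x[1],x[0]); ay=np.arctan2(-y[0],y[1])
    print(nm,c.round(1),"yaw x,y",ax.round(4),ay.round(4),"size",(np.linalg.norm(x)/2).round(1),(np.linalg.norm(y)/2).round(1)); return c,ay
def loc(P,c,a): r=R.from_euler('z',a).as_matrix(); return ((P-c)@r).round(1)
c,a=an(B,"bracket");print(loc(B[4],c,a))
c,a=an(F,"fix");print(loc(F[4:6],c,a), loc(plane("top",f([(363,227)],5,(325,150)),25),c,a))
ctr=cams.calibration("wrist");print(np.array(ctr["hand_eye"]).round(3).tolist(),ctr["fx"],ctrl.grip_point_offset)
```

```text
bracket [622.  235.1   5. ] yaw x,y 0.2294 0.2241 size 62.3 119.3
[3.  0.6 0. ]
fix [572.1 -53.7  20. ] yaw x,y -0.1946 -0.1885 size 159.1 209.8
[[ 20.5  49.2   0. ]
 [ 20.2 -49.3   0. ]] [[19.4 -9.4  5. ]]
[[-0.0, -0.947, -0.322, 82.114], [1.0, -0.0, 0.0, -0.938], [-0.0, -0.322, 0.947, -142.96], [0.0, 0.0, 0.0, 1.0]] 339.4089845305164 18.700000000000003
```

The manual's scale: shifts go in shares of 50 mm and turns go in shares of 2 pi rad. Converting my numbers, -41 mm is -0.82, -20 mm is -0.4.

```bash
python3 nudge.py '-0.82,-0.4,0,0,0,0,50
-0.82,-0.4,0,0,0,0,50
-0.82,-0.4,0,0,0,0,50
-0.82,-0.4,0,0,0,0,50
-0.82,-0.4,0,0,0,0,50
-0.82,-0.4,0,0,0,0,50
-0.82,-0.4,0,0,0,0,50
-0.82,-0.4,0,0,0,0,50
-0.82,-0.4,0,0,0,0,50
-0.82,-0.4,0,0,0,0,50
-0.82,-0.4,0,0,0,0,50
-0.82,-0.4,0,0,0,0,50'
python3 nudge.py '0,0,0,0,0,0.0232,40
0,0,0,0,0,0.0232,40
0,0,0,0,0,0.0232,40
0,0,0,0,0,0.0232,40
0,0,0,0,0,0.0232,40
0,0,0,0,0,0.0232,40
0,0,0,0,0,0.0232,40
0,0,0,0,0,0,40'
cat >> h.py <<'E'
def go(t,yaw=None):
    p,Rt,s=tool(); print("clock",s["clock"],"p",p.round(1),"w",round(s["width"],1),"F",np.round(s["force"],1),"grip",round(s["gripper_force"],1))
    print("toolmove",(Rt.T@(np.array(t)-p)).round(1),"y-yaw",np.arctan2(Rt[1,1],Rt[0,1]).round(4),"z",Rt[:,2].round(4),"q7",round(s["qpos"][6],2))
E
python3 -c "
from h import *
go([595.7,229,14])"
```

```text
clock: 1.35
eef_pos: [597.6, 231.2, 231.1]
tool_rot: [-3.141, -0.0, 2.819]
force: [0.5, 0.3, -0.9]
width: 50.2
gripper_force: 0.0
clock: 2.15
eef_pos: [596.3, 232.9, 230.8]
tool_rot: [-3.141, 0.001, 1.797]
force: [-0.7, 0.7, 0.2]
width: 40.1
gripper_force: 0.0
clock 2.15 p [596.3 232.9 230.8] w 40.1 F [-0.7  0.7  0.2] grip 0.0
toolmove [ -3.5  -1.3 216.8] y-yaw 0.2258 z [-6.e-04 -8.e-04 -1.e+00] q7 0.01
```

To row units: 40 mm is 0.8, 20 mm is 0.4.

```bash
python3 nudge.py '-0.07,-0.026,0.8,0,0,0,40
0,0,0.8,0,0,0,40
0,0,0.8,0,0,0,40
0,0,0.4,0,0,0,40
0,0,0,0,0,0,40'
python3 -c "
from h import *
go([595.7,229,14]); cv2.imwrite('pics/w1.png',cams.get_image('wrist'))"
```

```text
clock: 2.65
eef_pos: [593.4, 228.4, 87.8]
tool_rot: [-3.134, 0.001, 1.8]
force: [-0.3, -0.3, 0.4]
width: 39.4
gripper_force: 0.0
clock 2.65 p [593.4 228.4  87.8] w 39.4 F [-0.3 -0.3  0.4] grip 0.0
toolmove [ 0.2  2.9 73.8] y-yaw 0.2292 z [-0.0068 -0.0022 -1.    ] q7 0.07
```

View pics/w1.png

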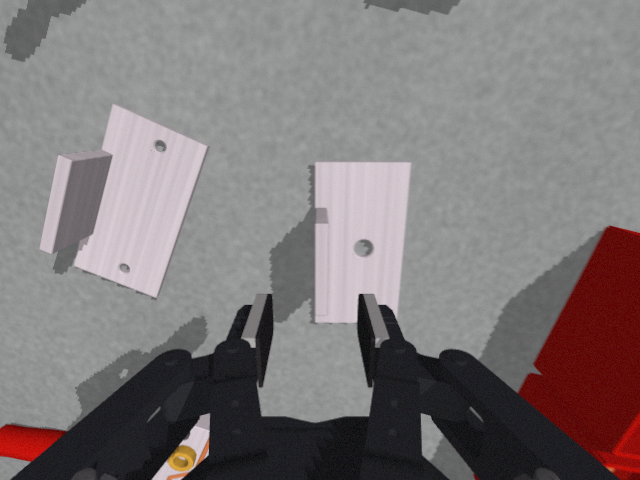

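The wrist view shows the flange top centred near (321,269) between the open fingers, with the hole at (363,248). The blank is off to the left and clear.

```bash
python3 -c "
from h import *
p,Rt,s=tool()
P=plane('wrist',[(321.5,269)],45,(p,Rt))[0]; H=plane('wrist',[(363,248)],5,(p,Rt))[0]
print(P,H); print(((P-p)@Rt).round(1))
go([595.7,229,14])"
```

```text
[599.29201141 229.27117389  45.        ] [629.02459219 235.00671229   5.        ]
[-0.4  4.3 45. ]
clock 2.7 p [595.1 228.7  90. ] w 40.1 F [ 0.1 -0.1  0.1] grip 0.0
toolmove [ 0.1  0.8 76. ] y-yaw 0.2284 z [-3.e-03 -9.e-04 -1.e+00] q7 0.07
```

To row units: 30 mm is 0.6, 15 mm is 0.3.

```bash
python3 nudge.py '0,0.04,0.6,0,0,0,40
0,0,0.6,0,0,0,40
0,0,0.3,0,0,0,40
0,0,0,0,0,0,40
0,0,0,0,0,0,0
0,0,0,0,0,0,0
0,0,0,0,0,0,0
0,0,0,0,0,0,0
0,0,0,0,0,0,0'
python3 -c "
from h import *
go([595.7,229,14])"
```

```text
clock: 3.6
eef_pos: [599.3, 229.9, 18.3]
tool_rot: [3.139, -0.001, 1.797]
force: [-1.2, 0.8, 6.6]
width: 7.2
gripper_force: 60.3
clock 3.6 p [599.3 229.9  18.3] w 7.2 F [-1.2  0.8  6.6] grip 60.3
toolmove [-0.1 -3.7  4.3] y-yaw 0.2261 z [ 0.0026  0.0011 -1.    ] q7 0.1
```

To row units: -35 mm is -0.7, -20 mm is -0.4, 0.104 rad / 6.2832 = 0.0166.

```bash
python3 nudge.py '0,0,-0.2,0,0,0,0
0,0,-0.4,0,0,0,0
0,0,-0.7,0,0,0,0
0,0,-0.7,0,0,0,0
0,0,0,0,0,0.0166,0
0,0,0,0,0,0.0166,0
0,0,0,0,0,0.0166,0
0,0,0,0,0,0.0166,0
0,0,0,0,0,0,0
0,0,0,0,0,0,0'
python3 -c "
from h import *
go([558.7,-38.9,118])"
```

```text
clock: 4.6
eef_pos: [597.9, 229.7, 116.5]
tool_rot: [-3.142, 0.0, 1.383]
force: [0.7, 0.1, -2.8]
width: 7.1
gripper_force: 59.0
clock 4.6 p [597.9 229.7 116.5] w 7.1 F [ 0.7  0.1 -2.8] grip 59.0
toolmove [-271.2   11.5   -1.4] y-yaw -0.1873 z [-1.e-04 -0.e+00 -1.e+00] q7 -0.25
```

To row units: -32 mm is -0.64, -30 mm is -0.6.

```bash
python3 nudge.py '-0.3,0.02,0,0,0,0,0
-0.6,0.02,0,0,0,0,0
-0.64,0.02,0,0,0,0,0
-0.64,0.02,0,0,0,0,0
-0.64,0.02,0,0,0,0,0
-0.64,0.02,0,0,0,0,0
-0.64,0.02,0,0,0,0,0
-0.64,0.02,0,0,0,0,0
-0.48,0.02,0,0,0,0,0
-0.2,0.02,0,0,0,0,0
0,0,0,0,0,0,0
0,0,0,0,0,0,0'
python3 -c "
from h import *
go([558.7,-38.9,118])
for n in('top','scene','wrist'): cv2.imwrite(f'pics/{n}2.png',cams.get_image(n))"
```

```text
clock: 5.8
eef_pos: [556.8, -37.3, 116.3]
tool_rot: [-3.141, -0.001, 1.382]
force: [0.5, 1.7, -2.2]
width: 7.1
gripper_force: 59.1
clock 5.8 p [556.8 -37.3 116.3] w 7.1 F [ 0.5  1.7 -2.2] grip 59.1
toolmove [-1.2  2.1 -1.7] y-yaw -0.1888 z [-0.      0.0013 -1.    ] q7 0.17
```

View pics/wrist2.png

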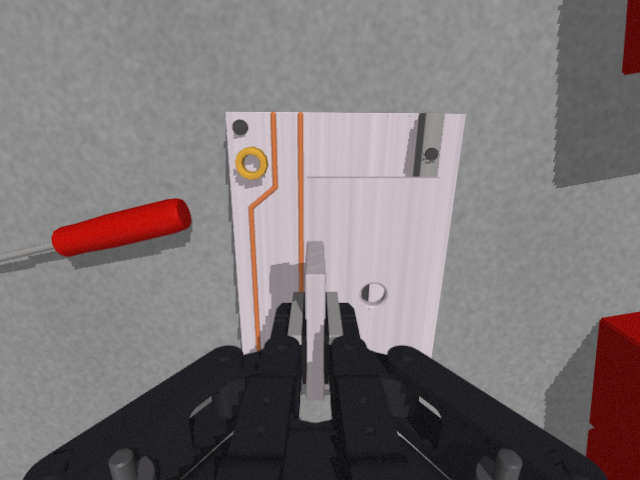

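The wrist view shows the bracket held square to the fixture, with the hole at (373,293), the collar at (251,163) and the fence at (425,145), all clear.

```bash
python3 -c "
from h import *
T=(np.zeros(3),np.eye(3))
print(plane('wrist',[(373,293),(307,177),(438,177)],13,T).round(1))
print('fence foot',plane('wrist',[(421,115),(414,175),(425,115),(421,175)],20,tool()[:2]).round(1).tolist())
go([558.7,-38.9,118])"
```

```text
[[ 0.4 30.6 13. ]
 [59.5 -2.8 13. ]
 [59.5 57.1 13. ]]
fence foot [[643.2, 37.2, 20.0], [634.8, -1.4, 20.0], [645.8, 36.7, 20.0], [639.7, -2.3, 20.0]]
clock 5.95 p [556.9 -36.5 116.2] w 6.6 F [ 0.   0.7 -2.4] grip 59.1
toolmove [-2.   2.2 -1.8] y-yaw -0.187 z [-1.e-04  1.e-03 -1.e+00] q7 0.17
```

To row units: 20 mm is 0.4, 15 mm is 0.3.

```bash
python3 nudge.py '-0.04,0,0.4,0,0,0,0
0,0,0.4,0,0,0,0
0,0,0.3,0,0,0,0
0,0,0.12,0,0,0,0
0,0,0,0,0,0,0
0,0,0,0,0,0,0'
python3 -c "
from h import *
go([558.7,-38.9,49])"
python3 nudge.py '0,0,0.06,0,0,0,0
0,0,0.02,0,0,0,0
0,0,0,0,0,0,0
0,0,0,0,0,0,0'
```

```text
clock: 6.55
eef_pos: [556.9, -40.1, 55.7]
tool_rot: [3.141, -0.0, 1.382]
force: [0.1, -0.0, -2.8]
width: 6.9
gripper_force: 59.0
clock 6.55 p [556.9 -40.1  55.7] w 6.9 F [ 0.1 -0.  -2.8] grip 59.0
toolmove [1.6 1.6 6.7] y-yaw -0.1893 z [ 8.e-04 -1.e-04 -1.e+00] q7 0.22
clock: 6.95
eef_pos: [556.5, -40.5, 51.5]
tool_rot: [3.141, -0.0, 1.381]
force: [-0.4, 0.1, -2.7]
width: 6.5
gripper_force: 59.0
```

To row units: 1 mm is 0.02.

```bash
python3 nudge.py '0,0,0.02,0,0,0,0
0,0.02,0,0,0,0,0
0,0.02,0,0,0,0,0
0,0.02,0,0,0,0,0
0,0.02,0,0,0,0,0
0,0.02,0,0,0,0,0
0,0,0,0,0,0,0'; python3 nudge.py '0,0.02,0,0,0,0,0
0,0,0,0,0,0,0';python3 nudge.py '0,0.02,0,0,0,0,0
0,0,0,0,0,0,0'
```

```text
clock: 7.65
eef_pos: [561.4, -41.4, 50.3]
tool_rot: [3.141, -0.0, 1.381]
force: [-0.0, 0.8, -2.3]
width: 7.2
gripper_force: 59.0
clock: 7.85
eef_pos: [562.4, -41.6, 50.3]
tool_rot: [3.141, -0.0, 1.381]
force: [0.1, -0.5, -1.8]
width: 6.9
gripper_force: 59.0
clock: 8.05
eef_pos: [563.4, -41.8, 50.3]
tool_rot: [3.141, -0.0, 1.381]
force: [-0.0, -0.3, -2.7]
width: 7.1
gripper_force: 59.0
```

To row units: 1 mm is 0.02.

```bash
for i in 1 2 3 4 5; do :; done; python3 nudge.py '0,0.02,0,0,0,0,0
0,0,0,0,0,0,0'|grep -E "eef|force"; python3 nudge.py '0,0.02,0,0,0,0,0
0,0,0,0,0,0,0'|grep -E "eef|force"; python3 nudge.py '0,0.02,0,0,0,0,0
0,0,0,0,0,0,0'|grep -E "eef|force"; python3 nudge.py '0,0.014,0,0,0,0,0
0,0,0,0,0,0,0'|grep -E "eef|force"
```

```text
eef_pos: [564.4, -42.0, 50.3]
force: [0.4, 0.3, -2.7]
gripper_force: 59.0
eef_pos: [565.2, -42.2, 50.3]
force: [0.2, -0.1, -2.2]
gripper_force: 59.0
eef_pos: [565.4, -42.1, 50.1]
force: [-2.2, 1.0, -2.6]
gripper_force: 59.2
eef_pos: [565.5, -42.1, 50.0]
force: [-4.1, 1.8, -1.4]
gripper_force: 59.3
```

To row units: 1 mm is 0.02.

```bash
python3 nudge.py '0,0,0.02,0,0,0,0
0,0,0,0,0,0,0'|grep -E "eef|force"; python3 nudge.py '0,0,0.02,0,0,0,0
0,0,0,0,0,0,0'|grep -E "eef|force"; python3 nudge.py '0,0,0.02,0,0,0,0
0,0,0,0,0,0,0'|grep -E "eef|rot|force"
```

```text
eef_pos: [565.6, -42.2, 48.9]
force: [-5.4, 3.2, -0.7]
gripper_force: 59.3
eef_pos: [565.6, -42.3, 47.9]
force: [-4.9, 1.4, -0.7]
gripper_force: 59.3
eef_pos: [565.6, -42.2, 47.3]
tool_rot: [-3.139, -0.0, 1.38]
force: [-5.5, 1.9, 2.4]
gripper_force: 59.7
```

To row units: -1 mm is -0.02, 0.5 mm is 0.01.

```bash
python3 nudge.py '0,0,0.01,0,0,0,0
-0.02,0,0,0,0,0,0
-0.02,0,0,0,0,0,0
-0.02,0,0,0,0,0,0
-0.02,0,0,0,0,0,0
-0.02,0,0,0,0,0,0
0,0,0,0,0,0,0'|grep -E "eef|rot|force"; python3 nudge.py '-0.02,0,0,0,0,0,0
-0.02,0,0,0,0,0,0
-0.02,0,0,0,0,0,0
-0.02,0,0,0,0,0,0
-0.02,0,0,0,0,0,0
0,0,0,0,0,0,0'|grep -E "eef|rot|force"
```

```text
eef_pos: [565.1, -43.2, 47.3]
tool_rot: [-3.138, -0.005, 1.383]
force: [-5.5, 8.7, 6.2]
gripper_force: 60.4
eef_pos: [564.2, -47.7, 47.3]
tool_rot: [-3.138, -0.005, 1.384]
force: [-5.9, 9.1, 7.0]
gripper_force: 60.4
```

To row units: -1 mm is -0.02.

```bash
python3 nudge.py '-0.02,0,0,0,0,0,0
-0.02,0,0,0,0,0,0
-0.02,0,0,0,0,0,0
0,0,0,0,0,0,0'|grep -E "eef|rot|force"; python3 nudge.py '-0.02,0,0,0,0,0,0
-0.02,0,0,0,0,0,0
0,0,0,0,0,0,0'|grep -E "eef|rot|force"
```

```text
eef_pos: [563.6, -50.7, 47.3]
tool_rot: [-3.138, -0.005, 1.384]
force: [-5.7, 9.0, 6.6]
gripper_force: 60.4
eef_pos: [563.1, -52.8, 47.2]
tool_rot: [-3.138, -0.005, 1.384]
force: [-6.0, 8.2, 5.9]
gripper_force: 60.3
```

To row units: -1 mm is -0.02.

```bash
python3 nudge.py '-0.02,0,0,0,0,0,0
-0.02,0,0,0,0,0,0
-0.02,0,0,0,0,0,0
0,0,0,0,0,0,0'|grep -E "eef|rot|force"; python3 nudge.py '-0.02,0,0,0,0,0,0
-0.02,0,0,0,0,0,0
0,0,0,0,0,0,0'|grep -E "eef|rot|force"
```

```text
eef_pos: [562.3, -58.0, 46.6]
tool_rot: [-3.139, -0.002, 1.382]
force: [-4.5, 3.7, -2.8]
gripper_force: 59.2
eef_pos: [561.8, -60.9, 46.3]
tool_rot: [-3.139, -0.001, 1.381]
force: [-4.3, 3.3, -1.6]
gripper_force: 59.1
```

To row units: -1 mm is -0.02.

```bash
python3 nudge.py '-0.02,0,0,0,0,0,0
0,0,0,0,0,0,0'|grep -E "eef|rot|force"; python3 nudge.py '-0.02,0,0,0,0,0,0
0,0,0,0,0,0,0'|grep -E "eef|rot|force"
```

```text
eef_pos: [561.6, -61.8, 46.2]
tool_rot: [-3.138, -0.001, 1.382]
force: [-4.2, 3.3, -2.6]
gripper_force: 59.1
eef_pos: [561.5, -62.2, 46.3]
tool_rot: [-3.138, -0.002, 1.382]
force: [-3.9, 3.7, -1.9]
gripper_force: 59.1
```

To row units: 1 mm is 0.02, 0.5 mm is 0.01.

```bash
python3 nudge.py '0.01,0,0.02,0,0,0,0
0,0,0.02,0,0,0,0
0,0,0,0,0,0,0'|grep -E "eef|rot|force"; python3 nudge.py '0,0,0.02,0,0,0,0
0,0,0,0,0,0,0'|grep -E "eef|rot|force"
```

```text
eef_pos: [561.7, -61.6, 44.4]
tool_rot: [-3.139, -0.002, 1.382]
force: [-4.4, 4.0, -2.6]
gripper_force: 59.1
eef_pos: [561.7, -61.4, 43.5]
tool_rot: [-3.139, -0.002, 1.382]
force: [-6.1, 4.8, 0.3]
gripper_force: 59.5
```

Dropping over the pin. I'll relax the side push slightly and keep going down.

To row units: 1 mm is 0.02, -0.5 mm is -0.01.

```bash
python3 nudge.py '0.01,-0.01,0.02,0,0,0,0
0,0,0.02,0,0,0,0
0,0,0,0,0,0,0'|grep -E "eef|rot|force"; python3 nudge.py '0,0,0.02,0,0,0,0
0,0,0,0,0,0,0'|grep -E "eef|rot|force"
```

```text
eef_pos: [561.7, -61.3, 41.6]
tool_rot: [-3.14, -0.002, 1.382]
force: [-4.0, 5.1, 0.1]
gripper_force: 59.4
eef_pos: [561.7, -61.3, 40.6]
tool_rot: [-3.14, -0.002, 1.382]
force: [-4.3, 3.9, 0.4]
gripper_force: 59.5
```

To row units: 1 mm is 0.02.

```bash
python3 nudge.py '0,0,0.02,0,0,0,0
0,0,0,0,0,0,0'|grep -E "eef|rot|force"; python3 nudge.py '0,0,0.02,0,0,0,0
0,0,0,0,0,0,0'|grep -E "eef|rot|force"
```

```text
eef_pos: [561.7, -61.3, 39.6]
tool_rot: [-3.14, -0.002, 1.382]
force: [-4.8, 2.9, 0.7]
gripper_force: 59.5
eef_pos: [561.7, -61.3, 38.6]
tool_rot: [-3.14, -0.002, 1.382]
force: [-4.3, 3.2, -0.2]
gripper_force: 59.5
```

To row units: 0.6 mm is 0.012.

```bash
python3 nudge.py '0,0,0.012,0,0,0,0
0,0,0,0,0,0,0'|grep -E "eef|rot|force"; python3 nudge.py '0,0,0.01,0,0,0,0
0,0,0,0,0,0,0'|grep -E "eef|rot|force"
```

```text
eef_pos: [561.6, -61.2, 38.3]
tool_rot: [-3.139, -0.002, 1.382]
force: [-4.8, 5.2, 2.4]
gripper_force: 59.9
eef_pos: [561.6, -61.2, 38.2]
tool_rot: [-3.14, -0.002, 1.382]
force: [-6.8, 4.7, 7.0]
gripper_force: 60.4
```

To row units: -40 mm is -0.8, -30 mm is -0.6.

```bash
python3 nudge.py '0,0,0,0,0,0,30
0,0,0,0,0,0,30
0,0,0,0,0,0,30
0,0,0,0,0,0,30
0,0,-0.1,0,0,0,30
0,0,-0.4,0,0,0,30
0,0,-0.6,0,0,0,30
0,0,-0.8,0,0,0,30
0,0,-0.8,0,0,0,30
0,0,0,0,0,0,30'
python3 -c "
from h import *
go([558.7,-38.9,118]); cv2.imwrite('pics/w3.png',cams.get_image('wrist'))"
```

```text
clock: 15.35
eef_pos: [566.1, -64.1, 178.2]
tool_rot: [3.131, -0.001, 1.38]
force: [0.8, -0.1, -0.3]
width: 30.2
gripper_force: 0.0
clock 15.35 p [566.1 -64.1 178.2] w 30.2 F [ 0.8 -0.1 -0.3] grip 0.0
toolmove [ 23.3 -12.7  60.1] y-yaw -0.1904 z [ 0.0108 -0.0012 -0.9999] q7 0.17
```

View pics/w3.png

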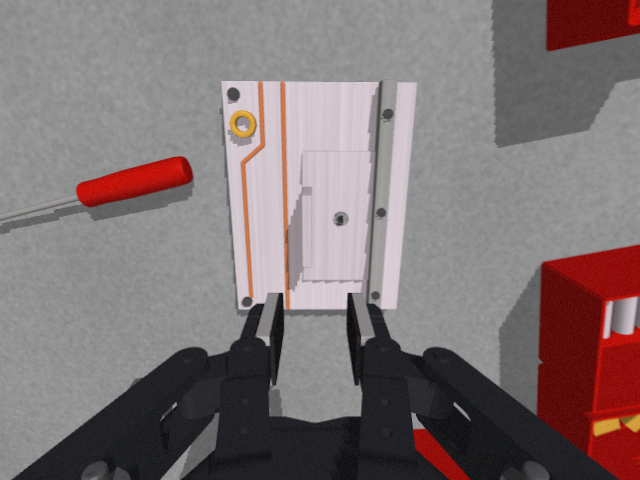

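The bracket sits on the plate with the pin visible in its hole at (340,218), and its edge runs along the fence at about column 368. I'll zoom in to check yaw and seating.

```bash
python3 -c "
from h import *
im=cams.get_image('wrist'); cv2.imwrite('pics/z.png',cv2.resize(im[140:300,280:420],None,fx=3.7,fy=3.7,interpolation=cv2.INTER_CUBIC)); go([0,0,0])"
```

```text
clock 15.45 p [563.  -63.  173.8] w 29.8 F [-0.4  0.7 -0.7] grip 0.0
toolmove [ -44.5 -565.1  172.4] y-yaw -0.1898 z [ 2.4e-03  1.0e-04 -1.0e+00] q7 0.17
```

View pics/z.png

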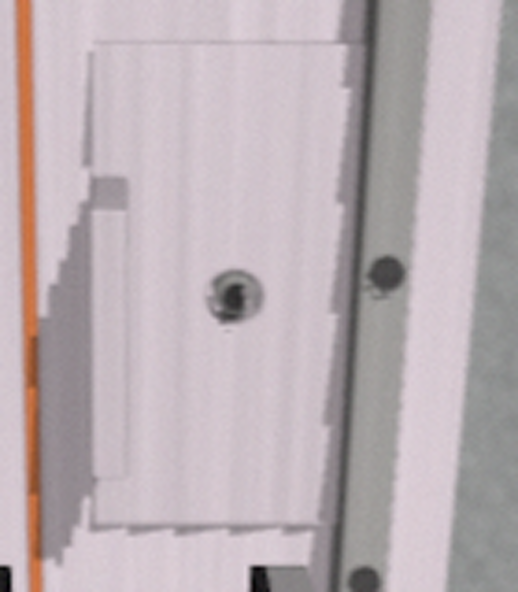

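The zoom shows the pin inside the hole at (234,296). The bracket lies flat and parallel to the fence, and the grey band along its back edge is the fence's shadow.

```bash
python3 -c "
from cell import ctrl, cams, ticket, read_state
print(ticket.finish_job())"
```

```text
the job is handed in; nothing more can be done
None
```

The job is handed in: the bracket lies flat on the fixture plate with the pin through its hole and its back edge along the fence. It is released, the other parts were not touched, and the measured forces stayed well under 25 N; no verdict was returned.

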